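# Seat the drain plate in the dye drip tray

### The job

Fit the dark grey drain plate with the six round holes into the white drip tray: tuck one of its short edges under the tray's lip, then lower the opposite edge until the plate lies flat inside the tray, and let go. Leave the solid cover plate without holes where it is.

Things in the scene. Friction and masses are not known exactly. Their poses are not given: they have to be found in the camera images.
- plate: Drain plate: dark grey plastic, loose, 130 (x) x 90 (y) x 6 mm, about 0.15 kg, six round 20 mm holes, three across each end; starts flat on the bench. Mid-top stands a grip tab, 36 mm long along x, 10 mm thick along y, its top 56 mm above the plate's underside. Origin: centre of the underside; z up. Its ends are alike: either short edge may go under the lip.
- blank: Cover plate, not to be used: same grey plastic and same tab, but solid, without holes, and shorter: 100 (x) x 90 (y) x 6 mm, loose, flat on the bench. Origin: centre of the underside.
- tray: Drip tray: white plastic, fixed, open on top, 164 (x) x 124 (y) mm outside, 152 x 112 inside. The plate lies on ribs, tops 8 mm above the tray's underside, with 22 mm play each way. The lip is on the -x end, roughly towards the robot; +x end wall 26 mm high, side walls 18. A level plate cannot pass: it goes in tilted about 15 degrees, lip edge low. Origin: centre of the underside, at bench height; z up.
- lip (a point): Middle of the lip's free lower edge: in the tray's frame x = -46, y = 0, z = 28 mm. The lip is a 6 mm thick ledge across the tray's full width that reaches 30 mm inwards from the inner face of the -x end wall (x = -76 to -46 mm), underside 28 mm and top 34 mm above the tray's underside. Its axes are the tray's.
Things that resemble listed ones, but are neither listed nor needed, are in the scene too. Several things have the shape of the tray; the one meant has the colours described above.

How it is judged:
By the outcome, as a careful person would: the job done as asked, in the order asked, and still so for the second after the job is handed in, with the robot touching nothing.
It also fails if it takes over 42 s, if anything falls off the work surface, if the arm or the gripper's body presses on something with over 40 N, if the wrist force passes 120 N, or if a joint passes its speed limit or range.

### The arm

A 6-joint arm with a two-finger parallel gripper is mounted at the origin on the work surface. World frame = base frame: x ahead of the robot, y to its left, z up, the work surface at z = 0. Lengths are in mm, angles in rad, forces in N, time in s.
With the tool pointing down it reaches from about 350 to 850 mm from the base axis. Payload 8.1 kg.
Tool frame: the origin (TCP) lies between the finger pads; the fingertips stand 11 mm ahead of it and the grasp point (between the pads) lies 8 mm behind it; z points along the fingers, y is the line along which they close (so a half turn about z gives the same grasp; the last joint's range is limited). The gripper opens to 85 mm and grips with 20 to 120 N. Pads are 22 mm wide; open, the fingers measure 114 mm over their backs; the gripper's body (76 mm by 85 mm) begins 54 mm behind the grasp point. The pads swing forward as they close: fully open they stand 13 mm farther back than shut.
Start: joints at [-1.23, 0.13, 1.488, -0, 1.523, -0.085], TCP at [247.85, -546.421, 242.292] pointing down, gripper open.
Joint ranges: [-2.96, 2.96], [-0.89, 2.26], [0.02, 2.5], [-1.34, 4.48], [0, 2.73], [-2.66, 2.66]. Speed limits (rad/s): [2.39, 2.39, 2.79, 3.14, 3.14, 3.14].

### API

Orientations are given as a unit quaternion [w, x, y, z].
In Python, from plant import r gives the robot as it stands. The module is installed in compiled form; this text tells all that it offers.
- The arm moves only by the tool play_rows, never from a script. Its argument "commands" is a list of rows, each a list of 7 numbers: the opening, from -1 (shut) to 1 (fully open), then the shift along the tool's x, y, z in mm, then the turn, a rotation vector about the tool's x, y, z in degrees. In form: [[grip, dx, dy, dz, wx, wy, wz], ...]. A call has exactly 5 rows; each row shifts and turns the commanded pose from where the row before left it, along the tool's axes as they then stand; what a row does not reach is not made up. A row lasts 1/10 s, in which the tool goes at most 50 mm and 8.59 degrees, less where a joint would pass 70% of its speed; a pose out of reach is approached as far as the arm can. A call is refused whole if a number of a shift passes 50 or a number of a turn 8.59, either way. A call with a gripper value outside its range is refused whole. The fingers move at their own pace and stop on an object; the grip force is fixed at half the most. Time passes only in rows, so rows that do not move let the fingers close, or fill a call up. It gives the time, the measured TCP pose, the force, the opening and the grip force at its end, in the units of the state.
- r.observe(): the state, without advancing time (a new reading comes with each control period).
- r.get_image(name): name is "scene" or "top"; returns a dict with "pixels" (420x560x3 uint8, blue, green, red), "intrinsics" (3x3 intrinsics, pixels), "R" (3x3) and "t" (3): a world point X has camera coordinates R X + t. Camera axes: x right, y down, z forward; pixel columns grow to the right and rows downward; lengths in mm; the calibration is good to about 2 mm. A picture is of the moment at which its call begins. There is no depth.
- r.close_job(): hands the job in; it is judged then, once.
The state is a dict: "t": time; "joints": joint angles; "qd": joint speeds; "tau": joint torques, N m; "tcp_pos": TCP position; "ee_rot": TCP orientation; "contact_force": force on the tool from outside, world axes, zero at the start; "moment": the same for the moment, N m; "finger_gap": finger opening in mm; "grasp_force": force on a finger pad.
Only numpy, scipy, OpenCV 4.12 (cv2) and the standard library are available. Lean on these libraries where they do the work, as an engineer would, in place of code of your own. Each camera call takes 0.05 s, during which the arm holds its last target. There are 200 camera calls.

## Working session

There is one attempt and no reset: what is moved stays moved. The work goes in short steps, Python scripts to look and compute and a tool call to move; the robot and the scene stay as the last step left them, time stands still between calls to the robot, and variables do not carry over. Pictures are saved under pics/ and viewed, at most 10 in all, crops included, and the job is handed in when it is done.

Besides the shell and the picture viewer there is one more tool, called after "Emit:" as a command line: name --pt "numbers of a row" for each row, then --argument value for the rest. play_rows: Moves the arm, as the interface text tells. Its arguments: {"type":"object","properties":{"commands":{"type":"array","items":{"type":"array","items":{"type":"number"}}}},"required":["commands"]}

```bash
mkdir -p pics
cat > h.py <<'E'
import numpy as np, cv2
from plant import r
def ray(im,u,v,z):
    K,R,t=np.array(im["intrinsics"]),np.array(im["R"]),np.array(im["t"])
    d=R.T@np.linalg.inv(K)@np.array([u,v,1.]); c=-R.T@t
    return c+d*(z-c[2])/d[2]
def proj(im,X):
    p=np.array(im["intrinsics"])@(np.array(im["R"])@np.array(X,float)+np.array(im["t"])); return p[:2]/p[2]
E
python3 - <<'E'
from h import *
for n in("scene","top"):
    im=r.get_image(n); cv2.imwrite(f"pics/{n}0.png",np.array(im["pixels"])); R=np.array(im["R"]); print(n,-R.T@np.array(im["t"]),R.round(2).tolist(),np.array(im["intrinsics"])[0])
print(r.observe())
E
```

```text
scene [1182.33713758 -456.8123832   649.71043956] [[0.53, 0.85, -0.0], [0.47, -0.3, -0.83], [-0.71, 0.44, -0.56]] [456.88974167   0.         270.65675831]
top [348.70900432  12.56078937 890.26455174] [[0.01, -1.0, 0.04], [-0.99, -0.01, -0.11], [0.11, -0.04, -0.99]] [414.04167422   0.         281.72790216]
{'t': 0.1, 'joints': array([-1.23039983e+00,  1.31099943e-01,  1.48916020e+00,  2.77189685e-05,
        1.52300770e+00, -8.53980663e-02]), 'qd': array([ 0.00070693, -0.00216068, -0.0014225 ,  0.00078922,  0.0022172 ,
       -0.00012127]), 'tau': array([ 7.07133750e-04, -5.70953858e+01, -5.01939905e+01, -2.37578115e-04,
        8.08996410e-03, -1.11281743e-04]), 'tcp_pos': array([ 247.6983585 , -545.96460254,  241.34636921]), 'ee_rot': array([-8.32552669e-04,  9.77422643e-01,  2.11291921e-01, -9.27723843e-05]), 'contact_force': array([0.18290057, 0.13621044, 0.06112924]), 'moment': array([-0.06993505, -0.01204163, -0.00671795]), 'grasp_force': 0.0, 'finger_gap': 85.21878399176457}
```

View pics/scene0.png

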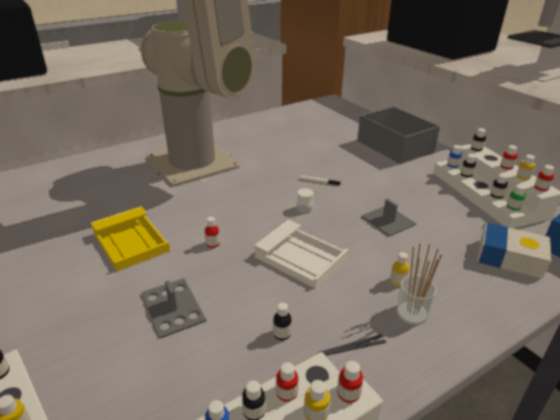

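View pics/top0.png

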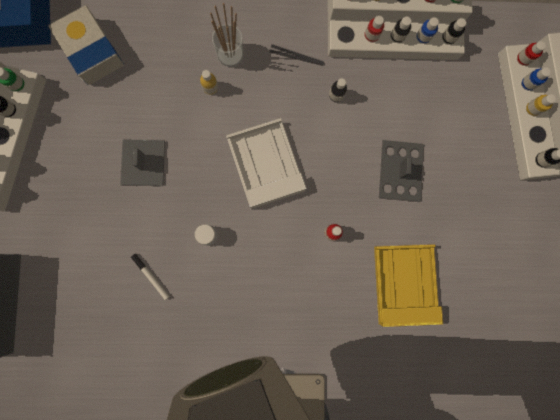

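Candidates:
- **Plates:** the one at top (402,170) / scene (172,305) shows six holes, so it is the drain plate. The one at top (143,163) / scene (388,218) is solid, so it is the blank.
- **Trays:** the one at top (266,163) / scene (300,252) is white, so it is the one meant. The one at top (408,285) is yellow, a decoy.

I'll confirm this in a crop and measure.

Run:
```python
from h import *
im=r.get_image("top"); p=np.array(im["pixels"]); 
def contour(m,c):
    cs,_=cv2.findContours(m.astype(np.uint8),cv2.RETR_EXTERNAL,cv2.CHAIN_APPROX_NONE)
    cs=[k for k in cs if cv2.contourArea(k)>300]
    return min(cs,key=lambda k:np.hypot(*(k[:,0].mean(0)-c)))
g=p.max(2).astype(int); out=p.copy()
hsv=cv2.cvtColor(p,cv2.COLOR_BGR2HSV)
print(p[190,402],p[170,380],p[163,200],p[150,385],p[195,275], p[163,130])
m=np.zeros(g.shape,bool); m[120:220,355:450]=True
k=contour((g<78)&m,(402,170))
m=np.zeros(g.shape,bool); m[105:225,215:320]=True
w=contour((p.min(2)>125)&m,(266,163))
for nm,kk,z in(("plate",k,6),("trayrim",w,24)):
    pts=np.array([ray(im,u,v,z)[:2] for u,v in kk[:,0]],np.float32)
    print(nm,cv2.minAreaRect(pts), [np.round(ray(im,*q,z)[:2],0).tolist() for q in cv2.boxPoints(cv2.minAreaRect(kk))], cv2.minAreaRect(kk))
    cv2.polylines(out,[cv2.boxPoints(cv2.minAreaRect(kk)).astype(int)],True,(0,0,255) if z==6 else (0,255,0),1)
c=np.hstack([p[100:230,210:450]]);c2=out[100:230,210:450]
cv2.imwrite("pics/crop1.png",cv2.resize(np.vstack([c,c2]),None,fx=2.3,fy=2.3,interpolation=cv2.INTER_CUBIC))
```

```text
[101 111 122] [ 83  92 100] [101 110 122] [64 71 74] [143 165 179] [73 80 86]
plate ((538.7033081054688, -286.0563049316406), (94.86865234375, 127.8509750366211), 85.32424926757812) [[477.0, -233.0], [605.0, -244.0], [601.0, -340.0], [472.0, -328.0]] ((402.7548828125, 170.92218017578125), (42.791507720947266, 57.388023376464844), 3.5763344764709473)
trayrim ((545.6112060546875, 14.393508911132812), (152.87416076660156, 124.3035659790039), 19.12105369567871) [[597.0, 98.0], [640.0, -20.0], [494.0, -69.0], [453.0, 48.0]] ((266.10003662109375, 163.80001831054688), (71.1512451171875, 58.50213623046875), 71.56504821777344)
```

View pics/crop1.png

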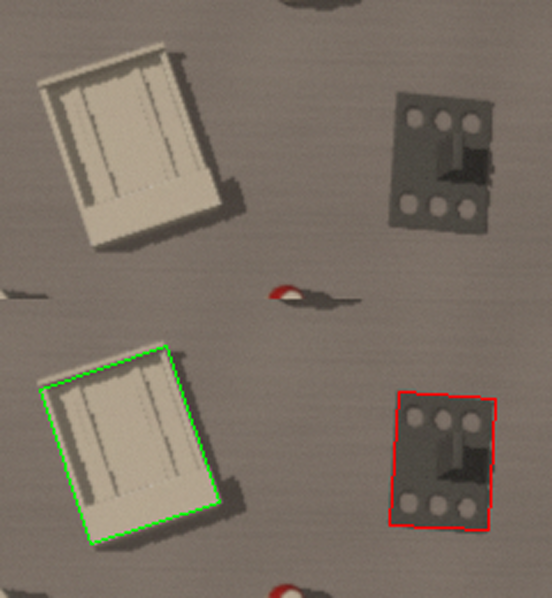

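The crop shows the white tray with its lip at the lower end (lip corners near top px (250,207) and (306,189)) and the six-holed plate at (402,171). Next I'll refine with the tray corners at their true heights and the hole centres.

Run:
```python
from h import *
im=r.get_image("top"); p=np.array(im["pixels"]); g=p.max(2)
# holes: bright blobs inside plate
roi=cv2.resize(g[140:205,378:428],None,fx=6,fy=6,interpolation=cv2.INTER_CUBIC)
cs,_=cv2.findContours((roi>98).astype(np.uint8),cv2.RETR_EXTERNAL,cv2.CHAIN_APPROX_NONE)
H=[]
for k in cs:
    a=cv2.contourArea(k)
    if 500<a<3500:
        (u,v),rad=cv2.minEnclosingCircle(k); u=378+(u+.5)/6-.5; v=140+(v+.5)/6-.5; X=ray(im,u,v,4); H.append(X[:2]); print("hole",round(u,1),round(v,1),a,X[:2].round(1))
# tray corners
m=np.zeros_like(g); m[105:225,215:320]=((p[105:225,215:320].astype(int).max(2)>132))*1
m=cv2.morphologyEx(m,cv2.MORPH_CLOSE,np.ones((9,9),np.uint8))
cs,_=cv2.findContours(m,cv2.RETR_EXTERNAL,cv2.CHAIN_APPROX_NONE); k=max(cs,key=cv2.contourArea)
hull=cv2.convexHull(k); q=cv2.approxPolyDP(hull,6,True)[:,0]; print(q.tolist(), g[150,215:225])
q=q[np.argsort(q[:,1])]
C=[ray(im,u,v,26 if i<2 else 34)[:2] for i,(u,v) in enumerate(q[:4])]
print(np.round(C,1)); C=np.array(C)
a,b=C[:2].mean(0),C[-2:].mean(0); d=a-b; print("centre",(a+b)/2,"len",np.hypot(*d),"yaw",np.degrees(np.arctan2(d[1],d[0])), [np.degrees(np.arctan2(*(-1*(x-y) if (x-y)[1]<0 else x-y)[::-1]))-90 for x,y in ((C[0],C[1]),(C[2],C[3]))])
# scene check
s=r.get_image("scene"); cv2.imwrite("pics/crop2.png",cv2.resize(np.hstack([np.array(s["pixels"])[210:290,245:355],np.array(s["pixels"])[270:350,120:230]]),None,fx=3.6,fy=3.6,interpolation=cv2.INTER_CUBIC))
```

```text
hole 412.7 190.6 1625.5 [ 495.  -307.5]
hole 399.8 189.6 1726.0 [ 496.8 -279.1]
hole 387.2 188.3 1781.0 [ 499.3 -251.3]
hole 414.7 153.5 1661.0 [ 578.3 -314.3]
hole 402.4 152.2 1498.0 [ 580.8 -287. ]
hole 390.0 151.0 1525.5 [ 583.1 -259.3]
[[281, 118], [305, 188], [249, 206], [226, 135]] [121 123 123 123 122 121 122 122 122 124]
[[646.  -16.7]
 [606.2 100.5]
 [492.6 -67.9]
 [453.2  48.8]]
centre [549.51126486  16.19744087] len 161.57730479536707 yaw 18.553738913432092 [np.float64(18.73393285057196), np.float64(18.65344026081057)]
```

View pics/crop2.png

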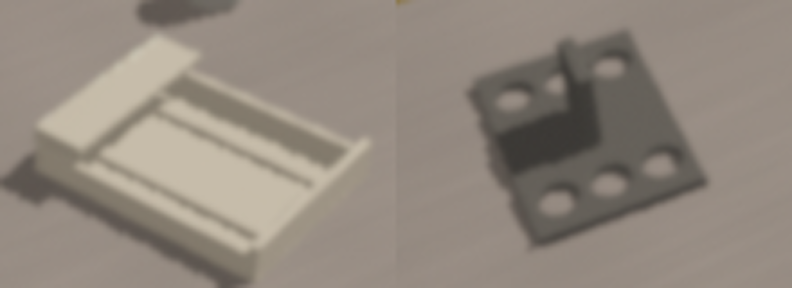

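The scene view agrees: the lip end is towards the robot and the plate is flat with its tab up. Estimates are plate (539,-283) at yaw -5.1° and tray (549.5,16.2) at yaw 18.6°. Now the approach.

```bash
cat >> h.py <<'E'
from scipy.spatial.transform import Rotation as Ro, Slerp
def cur():
    o=r.observe(); q=o["ee_rot"]; return o,np.array(o["tcp_pos"]),Ro.from_quat([q[1],q[2],q[3],q[0]])
def orient(yaw,tilt=0):  # plate orientation (tilt: -x edge low) -> tool orientation, z down
    return Ro.from_euler("z",yaw,degrees=True)*Ro.from_euler("y",-tilt,degrees=True)*Ro.from_euler("x",180,degrees=True)
T=np.array([549.5,16.2,0]); TY=18.6
def tray_tcp(xl,zl,tilt,h,y=0):  # low underside edge at (xl,zl) in tray frame
    Rp=Ro.from_euler("y",-tilt,degrees=True)
    return T+Ro.from_euler("z",TY,degrees=True).apply(np.array([xl,y,zl])+Rp.apply([65,0,h]))
def plan(p1,R1,n,start=None):
    o,p,R=cur()
    if start: p,R=start
    s=Slerp([0,1],Ro.concatenate([R,R1])); 
    for k in range(n):
        a,b=s(k/n),s((k+1)/n); print((a.inv().apply((p1-p)/n)).round(1).tolist(),(a.inv()*b).as_rotvec(degrees=True).round(2).tolist())
    return p1,R1
E
python3 - <<'E'
from h import *
plan(np.array([539,-283,140.]),orient(-5.1),15)
E
```

```text
[24.9, -8.0, 6.8] [-0.0, 0.0, 1.97]
[24.6, -8.8, 6.8] [-0.0, 0.0, 1.97]
[24.3, -9.6, 6.8] [-0.0, 0.0, 1.97]
[24.0, -10.5, 6.8] [-0.0, 0.0, 1.97]
[23.6, -11.3, 6.8] [-0.0, 0.0, 1.97]
[23.2, -12.1, 6.8] [-0.0, 0.0, 1.97]
[22.8, -12.9, 6.8] [-0.0, 0.0, 1.97]
[22.3, -13.7, 6.8] [-0.0, 0.0, 1.97]
[21.8, -14.4, 6.8] [-0.0, 0.0, 1.97]
[21.3, -15.2, 6.8] [-0.0, 0.0, 1.97]
[20.8, -15.9, 6.8] [-0.0, 0.0, 1.97]
[20.2, -16.6, 6.8] [-0.0, 0.0, 1.97]
[19.7, -17.3, 6.8] [-0.0, 0.0, 1.97]
[19.1, -17.9, 6.8] [-0.0, 0.0, 1.97]
[18.4, -18.6, 6.8] [-0.0, 0.0, 1.97]
```

Emit:
play_rows --pt "1 25 -8 7 0 0 2" --pt "1 24.5 -9 7 0 0 2" --pt "1 24.5 -9.5 7 0 0 2" --pt "1 24 -10.5 7 0 0 2" --pt "1 23.5 -11.5 7 0 0 2"

```text
t: 0.75
tcp_pos: [345.6, -457.7, 206.9]
ee_rot: [-0.0, 0.992, 0.125, -0.0]
contact_force: [0.6, -0.7, -0.0]
finger_gap: 85.2
grasp_force: 0.0
```

Emit:
play_rows --pt "1 23 -12 7 0 0 2" --pt "1 23 -13 7 0 0 2" --pt "1 22.5 -13.5 7 0 0 2" --pt "1 22 -14.5 7 0 0 2" --pt "1 21 -15 7 0 0 2"

```text
t: 1.25
tcp_pos: [443.2, -370.5, 171.9]
ee_rot: [-0.0, 0.999, 0.038, -0.0]
contact_force: [-0.4, -0.8, -0.1]
finger_gap: 85.4
grasp_force: 0.0
```

Emit:
play_rows --pt "1 21 -16 7 0 0 2" --pt "1 20 -16.5 7 0 0 2" --pt "1 19.5 -17.5 7 0 0 2" --pt "1 19 -18 6 0 0 2" --pt "1 18.5 -18.5 6 0 0 2"

```text
t: 1.75
tcp_pos: [540.6, -283.2, 138.8]
ee_rot: [-0.0, 0.999, -0.05, -0.0]
contact_force: [0.0, 0.1, 0.1]
finger_gap: 85.5
grasp_force: 0.0
```

Run:
```python
from h import *
a=r.get_image("scene");b=r.get_image("top")
print(cur()[1])
cv2.imwrite("pics/near.png",np.vstack([cv2.resize(np.array(a["pixels"])[200:350,90:290],(720,540))]))
plan(np.array([539,-283,36.]),orient(-5.1),5)
```

```text
[ 541.2895408  -281.39996066  138.00564153]
[-0.4, 0.4, 20.4] [-0.02, 0.01, -0.08]
[-0.4, 0.4, 20.4] [-0.02, 0.01, -0.08]
[-0.4, 0.4, 20.4] [-0.02, 0.01, -0.08]
[-0.4, 0.4, 20.4] [-0.02, 0.01, -0.08]
[-0.4, 0.4, 20.4] [-0.02, 0.01, -0.08]
```

View pics/near.png

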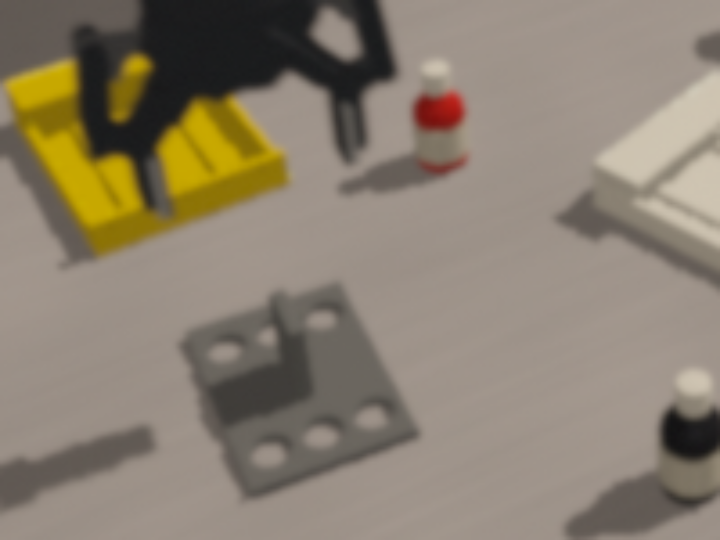

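The view shows the open fingers at crop px (155,200) and (350,150), lined up across the tab at (290,330). I'll descend and grip.

Emit:
play_rows --pt "1 -1 1 22 0 0 0" --pt "1 -1 0.5 22 0 0 0" --pt "1 0 0 22 0 0 0" --pt "1 0 0 20 0 0 0" --pt "1 0 0 16 0 0 0"

```text
t: 2.35
tcp_pos: [536.9, -285.6, 35.9]
ee_rot: [-0.0, 0.999, -0.049, -0.001]
contact_force: [-0.6, 0.5, 0.7]
finger_gap: 85.6
grasp_force: 0.0
```

Emit:
play_rows --pt "1 0 0 0 0 0 0" --pt "-1 0 0 0 0 0 0" --pt "-1 0 0 0 0 0 0" --pt "-1 0 0 0 0 0 0" --pt "-1 0 0 0 0 0 0"

```text
t: 2.85
tcp_pos: [538.5, -285.8, 38.4]
ee_rot: [0.0, 0.999, -0.049, 0.001]
contact_force: [0.1, -0.0, -0.1]
finger_gap: 28.0
grasp_force: 0.0
```

Emit:
play_rows --pt "-1 0 0 0 0 0 0" --pt "-1 0 0 0 0 0 0" --pt "-1 0 0 0 0 0 0" --pt "-1 0 0 0 0 0 0" --pt "-1 0 0 0 0 0 0"

```text
t: 3.35
tcp_pos: [538.3, -285.7, 38.0]
ee_rot: [0.0, 0.999, -0.049, 0.001]
contact_force: [-0.6, 1.8, 6.0]
finger_gap: 8.9
grasp_force: 59.5
```

Gripped: 59.5 N at a gap of about 9 mm. Now lift and move above the tray, tilted.

Run:
```python
from h import *
o,p,R=cur(); print(p)
s=plan(np.array([538.5,-285,130.]),orient(-5.1),5); print()
s=plan(tray_tcp(-36,55,16,37.5),orient(TY,16),15,s); print(s[0])
```

```text
[ 538.32731208 -285.66538018   38.04414495]
[0.0, -0.1, -18.4] [0.01, -0.01, -0.1]
[0.0, -0.1, -18.4] [0.01, -0.01, -0.1]
[0.0, -0.1, -18.4] [0.01, -0.01, -0.1]
[0.0, -0.1, -18.4] [0.01, -0.01, -0.1]
[0.0, -0.1, -18.4] [0.01, -0.01, -0.1]

[-0.1, -20.5, 1.4] [0.22, 1.05, -1.57]
[0.5, -20.5, 1.5] [0.22, 1.05, -1.57]
[1.0, -20.5, 1.6] [0.22, 1.05, -1.57]
[1.5, -20.4, 1.7] [0.22, 1.05, -1.57]
[2.1, -20.4, 1.8] [0.22, 1.05, -1.57]
[2.6, -20.3, 1.9] [0.22, 1.05, -1.57]
[3.1, -20.2, 2.0] [0.22, 1.05, -1.57]
[3.6, -20.1, 2.2] [0.22, 1.05, -1.57]
[4.1, -20.0, 2.3] [0.22, 1.05, -1.57]
[4.6, -19.9, 2.5] [0.22, 1.05, -1.57]
[5.1, -19.7, 2.7] [0.22, 1.05, -1.57]
[5.6, -19.6, 2.8] [0.22, 1.05, -1.57]
[6.1, -19.4, 3.0] [0.22, 1.05, -1.57]
[6.6, -19.2, 3.2] [0.22, 1.05, -1.57]
[7.0, -19.0, 3.4] [0.22, 1.05, -1.57]
[564.80229854  21.34979242 108.96374173]
```

Emit:
play_rows --pt "-1 0 0 -10 0 0 0" --pt "-1 0 0 -20 0 0 0" --pt "-1 0 0 -20 0 0 0" --pt "-1 0 0 -22 0 0 0" --pt "-1 0 0 -20 0 0 0"

```text
t: 3.85
tcp_pos: [537.5, -285.2, 130.2]
ee_rot: [-0.0, 0.999, -0.049, -0.0]
contact_force: [0.4, -0.0, -1.6]
finger_gap: 9.2
grasp_force: 58.4
```

Emit:
play_rows --pt "-1 0 -20.5 1.5 0.2 1 -1.6" --pt "-1 0.5 -20.5 1.5 0.2 1 -1.6" --pt "-1 1 -20.5 1.5 0.2 1 -1.6" --pt "-1 1.5 -20.5 1.5 0.2 1 -1.6" --pt "-1 2 -20.5 2 0.2 1 -1.6"

```text
t: 4.35
tcp_pos: [547.0, -182.2, 122.0]
ee_rot: [-0.007, 0.999, 0.021, 0.044]
contact_force: [0.1, -0.1, -1.4]
finger_gap: 9.3
grasp_force: 58.6
```

Emit:
play_rows --pt "-1 2.5 -20.5 2 0.2 1 -1.6" --pt "-1 3 -20 2 0.2 1 -1.6" --pt "-1 3.5 -20 2 0.2 1 -1.6" --pt "-1 4 -20 2.5 0.2 1 -1.6" --pt "-1 4.5 -20 2.5 0.2 1 -1.6"

```text
t: 4.85
tcp_pos: [556.0, -79.7, 114.6]
ee_rot: [-0.013, 0.992, 0.092, 0.088]
contact_force: [-0.3, -0.1, -0.6]
finger_gap: 9.1
grasp_force: 58.6
```

Emit:
play_rows --pt "-1 5 -20 2.5 0.2 1.1 -1.5" --pt "-1 5.5 -19.5 3 0.2 1.1 -1.5" --pt "-1 6 -19.5 3 0.2 1.1 -1.5" --pt "-1 6.5 -19 3 0.3 1.1 -1.5" --pt "-1 7 -19 3.5 0.3 1.1 -1.5"

```text
t: 5.35
tcp_pos: [564.8, 22.4, 107.1]
ee_rot: [-0.022, 0.978, 0.156, 0.135]
contact_force: [-0.6, 0.3, -0.9]
finger_gap: 9.2
grasp_force: 58.6
```

Run:
```python
from h import *
a=r.get_image("scene");b=r.get_image("top")
# overlay predicted plate underside corners from the tool pose
o,p,R=cur(); print(p,(orient(TY).inv()*R).as_euler("xyz",degrees=True),o["finger_gap"])
out=[]
for im in(a,b):
    x=np.array(im["pixels"]).copy()
    c=np.array([proj(im,p+R.apply([sx*65,sy*45,37.5])) for sx,sy in((-1,-1),(1,-1),(1,1),(-1,1))])
    cc=c.mean(0).astype(int)
    big=cv2.resize(x[cc[1]-60:cc[1]+60,cc[0]-65:cc[0]+65],None,fx=3,fy=3,interpolation=cv2.INTER_CUBIC)
    cv2.polylines(big,[((c-cc+[65,60])*3).astype(int)],True,(0,0,255),1); out.append(big)
cv2.imwrite("pics/hover.png",np.hstack(out))
s=plan(tray_tcp(-36,55,16,37.5),orient(TY,16),1)
print(); s=plan(tray_tcp(-36,12,16,37.5),orient(TY,16),5,s)
```

```text
[564.22020883  23.44864283 106.59547333] [ 0.13733458 15.68473686  0.37573137] 8.571221544237396
[0.5, 2.2, -2.3] [-0.03, 0.31, -0.36]

[-2.4, -0.0, 8.3] [0.0, 0.0, 0.0]
[-2.4, -0.0, 8.3] [0.0, 0.0, 0.0]
[-2.4, -0.0, 8.3] [0.0, 0.0, 0.0]
[-2.4, -0.0, 8.3] [0.0, 0.0, 0.0]
[-2.4, -0.0, 8.3] [0.0, 0.0, 0.0]
```

View pics/hover.png

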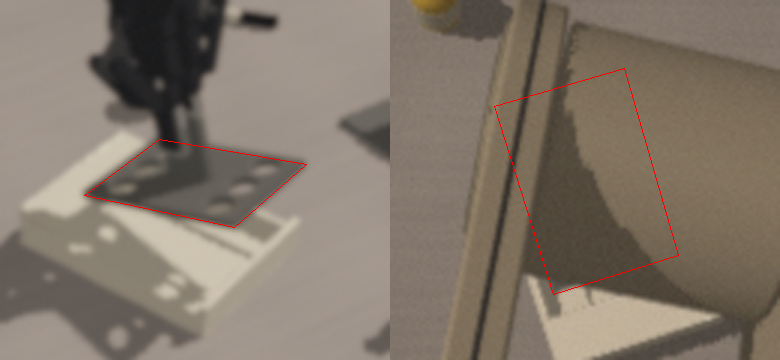

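The plate matches the predicted outline, tilted with its low edge on the lip side, at left crop px (85,195)-(160,140). Next I'll lower it in front of the lip.

Emit:
play_rows --pt "-1 -1.9 1.5 7 0 0.3 -0.3" --pt "-1 -2.4 0 8.3 0 0 0" --pt "-1 -2.4 0 8.3 0 0 0" --pt "-1 -2.4 0 8.3 0 0 0" --pt "-1 -1.5 0 5.1 0 0 0"

```text
t: 5.95
tcp_pos: [564.8, 19.2, 67.0]
ee_rot: [-0.022, 0.978, 0.158, 0.136]
contact_force: [-0.5, -0.7, -1.8]
finger_gap: 8.9
grasp_force: 58.7
```

Emit:
play_rows --pt "-1 0 0 0 0 0 0" --pt "-1 0 0 0 0 0 0" --pt "-1 0 0 0 0 0 0" --pt "-1 0 0 0 0 0 0" --pt "-1 0 0 0 0 0 0"

```text
t: 6.45
tcp_pos: [565.9, 19.5, 69.2]
ee_rot: [-0.022, 0.978, 0.158, 0.138]
contact_force: [0.1, 0.5, -1.6]
finger_gap: 8.8
grasp_force: 58.7
```

Run:
```python
from h import *
a=r.get_image("scene")
P=[]
for _ in range(1):
    o,p,R=cur()
    e=orient(TY,16); c=p+R.apply([-65,0,37.5])-T
    print("low edge in tray",Ro.from_euler("z",-TY,degrees=True).apply(c).round(1),"tilt",(orient(TY).inv()*R).as_euler("xyz",degrees=True).round(2),o["contact_force"])
cv2.imwrite("pics/low.png",cv2.resize(np.array(a["pixels"])[200:300,240:370],None,fx=5,fy=5,interpolation=cv2.INTER_CUBIC))
s=plan(tray_tcp(-36,12,16,37.5),orient(TY,16),1); print()
s=plan(tray_tcp(-65,11.5,16,37.5),orient(TY,16),5,s);print()
for t in(14.4,12.8,11.2,9.6,8,6.4,4.8,3.2,1.6,0): s=plan(tray_tcp(-65,11.5-3.2*(1-t/16),t,37.5),orient(TY,t),1,s)
```

```text
low edge in tray [-35.6  -1.9  15.1] tilt [-0.03 16.02  0.23] [-0.6512901  -0.21507351 -2.29761796]
[-1.2, -2.0, 2.9] [0.09, -0.02, -0.22]

[-5.6, -0.0, -1.5] [0.0, 0.0, 0.0]
[-5.6, -0.0, -1.5] [0.0, 0.0, 0.0]
[-5.6, -0.0, -1.5] [0.0, 0.0, 0.0]
[-5.6, -0.0, -1.5] [0.0, 0.0, 0.0]
[-5.6, -0.0, -1.5] [0.0, 0.0, 0.0]

[0.9, 0.0, 2.1] [0.0, -1.6, 0.0]
[0.9, -0.0, 2.1] [-0.0, -1.6, 0.0]
[1.0, 0.0, 2.1] [-0.0, -1.6, -0.0]
[1.0, -0.0, 2.1] [-0.0, -1.6, 0.0]
[1.0, 0.0, 2.1] [0.0, -1.6, -0.0]
[1.0, -0.0, 2.1] [-0.0, -1.6, -0.0]
[1.0, 0.0, 2.1] [0.0, -1.6, 0.0]
[1.0, 0.0, 2.1] [0.0, -1.6, -0.0]
[1.0, -0.0, 2.1] [0.0, -1.6, 0.0]
[1.0, 0.0, 2.1] [0.0, -1.6, -0.0]
```

View pics/low.png

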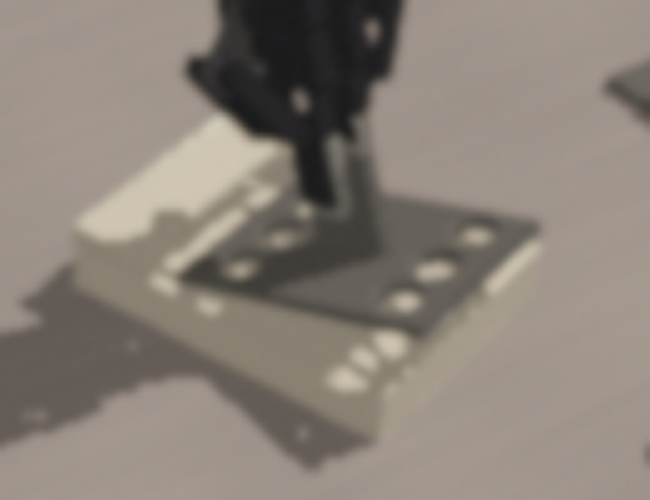

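The low edge, from crop px (180,275) to about (300,200), sits inside the tray just ahead of the lip, with no contact. I'll go 2 mm lower, then slide it under the lip.

Emit:
play_rows --pt "-1 -0.6 -1 2.2 0 0 0" --pt "-1 0 0 0 0 0 0" --pt "-1 -4 0 -1.1 0 0 0" --pt "-1 -4 0 -1.1 0 0 0" --pt "-1 -4 0 -1.1 0 0 0"

```text
t: 7.0
tcp_pos: [552.9, 16.5, 66.2]
ee_rot: [-0.022, 0.978, 0.158, 0.137]
contact_force: [0.1, -0.6, -0.9]
finger_gap: 9.3
grasp_force: 58.7
```

Emit:
play_rows --pt "-1 -4 0 -1.1 0 0 0" --pt "-1 -4 0 -1.1 0 0 0" --pt "-1 -4 0 -1.1 0 0 0" --pt "-1 -4 0 -1.1 0 0 0" --pt "-1 0 0 0 0 0 0"

```text
t: 7.5
tcp_pos: [537.1, 11.2, 66.0]
ee_rot: [-0.022, 0.978, 0.158, 0.137]
contact_force: [-0.5, -0.0, -2.1]
finger_gap: 8.9
grasp_force: 58.7
```

Run:
```python
from h import *
a=r.get_image("scene")
o,p,R=cur(); c=p+R.apply([-65,0,37.5])-T
print("low edge in tray",Ro.from_euler("z",-TY,degrees=True).apply(c).round(1),"tilt",(orient(TY).inv()*R).as_euler("xyz",degrees=True).round(2),o["contact_force"])
cv2.imwrite("pics/tuck.png",cv2.resize(np.array(a["pixels"])[200:300,240:370],None,fx=5,fy=5,interpolation=cv2.INTER_CUBIC))
```

```text
low edge in tray [-65.1  -0.7  12.2] tilt [-1.0e-02  1.6e+01  2.5e-01] [ 0.43757441  0.57005175 -0.45270573]
```

View pics/tuck.png

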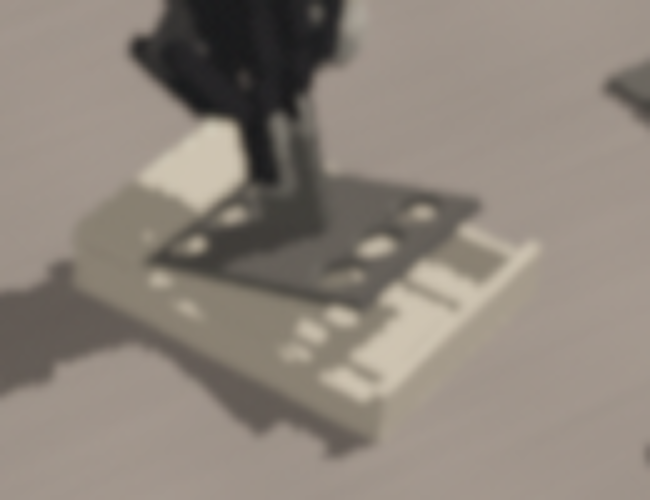

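The plate's near edge is now hidden under the lip (about px (150,260) to (250,190)), with no contact force. The far edge at (365,300)-(480,205) clears the end wall. Next I'll lower the far edge.

Emit:
play_rows --pt "-1 0.9 0 2.1 0 -1.6 0" --pt "-1 0.9 0 2.1 0 -1.6 0" --pt "-1 1 0 2.1 0 -1.6 0" --pt "-1 1 0 2.1 0 -1.6 0" --pt "-1 1 0 2.1 0 -1.6 0"

```text
t: 8.05
tcp_pos: [544.7, 13.7, 56.7]
ee_rot: [-0.011, 0.985, 0.159, 0.068]
contact_force: [-0.0, -0.4, -3.2]
finger_gap: 9.0
grasp_force: 58.7
```

Emit:
play_rows --pt "-1 1 0 2.1 0 -1.6 0" --pt "-1 1 0 2.1 0 -1.6 0" --pt "-1 1 0 2.1 0 -1.6 0" --pt "-1 1 0 2 0 -1.6 0" --pt "-1 0 0 0 0 0 0"

```text
t: 8.55
tcp_pos: [549.3, 15.3, 48.8]
ee_rot: [-0.002, 0.987, 0.16, 0.013]
contact_force: [-0.2, -0.0, -1.6]
finger_gap: 9.1
grasp_force: 58.7
```

Run:
```python
from h import *
o,p,R=cur(); c=p+R.apply([-65,0,37.5])-T
print("low edge in tray",Ro.from_euler("z",-TY,degrees=True).apply(c).round(1),"tilt",(orient(TY).inv()*R).as_euler("xyz",degrees=True).round(2),o["contact_force"],o["moment"])
```

```text
low edge in tray [-64.5  -0.6   9.6] tilt [-0.01  1.51  0.22] [-0.2369637  -0.03896675 -1.62510087] [-0.0488715   0.03850168  0.08834491]
```

Emit:
play_rows --pt "-1 0.5 0 1 0 -0.7 0" --pt "-1 0.5 0 1 0 -0.8 0" --pt "-1 0 0 0.5 0 0 0" --pt "-1 0 0 0.5 0 0 0" --pt "-1 0 0 0 0 0 0"

```text
t: 9.05
tcp_pos: [549.8, 15.3, 46.1]
ee_rot: [-0.0, 0.987, 0.159, 0.001]
contact_force: [-0.2, -0.3, -1.6]
finger_gap: 8.7
grasp_force: 58.8
```

Emit:
play_rows --pt "-1 0 0 0.4 0 0 0" --pt "-1 0 0 0.4 0 0 0" --pt "-1 0 0 0 0 0 0" --pt "-1 0 0 0 0 0 0" --pt "-1 0 0 0 0 0 0"

```text
t: 9.55
tcp_pos: [549.9, 15.4, 46.0]
ee_rot: [-0.0, 0.987, 0.16, 0.001]
contact_force: [-4.2, 0.1, 6.0]
finger_gap: 8.8
grasp_force: 60.0
```

Contact with the ribs is light, so I'll let go and retreat upwards.

Emit:
play_rows --pt "-0.4 0 0 0 0 0 0" --pt "-0.2 0 0 0 0 0 0" --pt "0 0 0 0 0 0 0" --pt "0 0 0 0 0 0 0" --pt "0 0 0 0 0 0 0"

```text
t: 10.05
tcp_pos: [549.8, 15.4, 45.2]
ee_rot: [-0.0, 0.987, 0.16, 0.001]
contact_force: [0.1, 0.6, 0.3]
finger_gap: 42.7
grasp_force: 0.0
```

Emit:
play_rows --pt "0 0 0 0 0 0 0" --pt "0 0 0 -6 0 0 0" --pt "0 0 0 -15 0 0 0" --pt "0 0 0 -25 0 0 0" --pt "0 0 0 -30 0 0 0"

```text
t: 10.55
tcp_pos: [549.1, 15.4, 122.4]
ee_rot: [-0.0, 0.987, 0.16, 0.0]
contact_force: [0.7, -0.0, 0.7]
finger_gap: 42.7
grasp_force: 0.0
```

Emit:
play_rows --pt "0 0 0 -30 0 0 0" --pt "0 -30 20 -25 0 0 0" --pt "0 -35 25 -10 0 0 0" --pt "0 -35 25 -5 0 0 0" --pt "0 0 0 0 0 0 0"

```text
t: 11.05
tcp_pos: [475.6, -86.1, 193.9]
ee_rot: [0.001, 0.987, 0.158, 0.002]
contact_force: [0.3, 0.6, 0.2]
finger_gap: 42.7
grasp_force: 0.0
```

Run:
```python
from h import *
a=r.get_image("scene"); o=r.observe(); print(o["t"],o["tcp_pos"],o["finger_gap"])
cv2.imwrite("pics/end.png",cv2.resize(np.array(a["pixels"])[200:300,240:370],None,fx=5,fy=5,interpolation=cv2.INTER_CUBIC))
```

```text
11.1 [476.53325214 -84.46632955 193.38452599] 42.8281230909227
```

View pics/end.png

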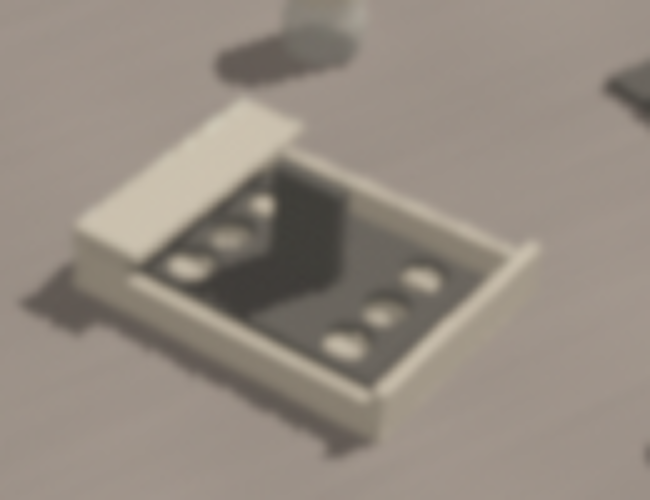

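The plate lies flat inside the white tray, with its near edge under the lip (px 150-280, 180-260) and its far edge inside the end wall (px (375,385)-(510,260)). Nothing is touching it, so I'll hand in.

```bash
python3 -c "
from plant import r
print(r.close_job())"
```

```text
the job is handed in; nothing more can be done
None
```

The six-hole drain plate lies flat in the white tray with one short edge under the lip; it was released and the job handed in at about 11 s, with the solid cover plate never touched.

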